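# Load the hand microscope's battery and hold its lens over the pins

## Robot

A 7-joint arm with a two-finger parallel gripper is mounted at the origin on a cart in front of the work surface, level with it; the furniture and walls round the work are solid. World frame = base frame: x ahead of the robot, y to its left, z up, the work surface at z = 0. Lengths are in m, angles in rad, forces in N, time in s.
With the tool pointing down it reaches from about 0.4 to 0.9 m from the base axis. Payload 5.5 kg.
Tool frame: the origin (TCP) lies midway between the tips of the shut fingers; the grasp point (between the pads) lies tcp_to_grasp behind it (tcp_to_grasp is the distance from the TCP to the grasp point, in m); z points along the fingers, y is the direction in which the jaws open and shut (so a half turn about z gives the same grasp; the last joint's range is limited). The gripper opens to 92 mm and grips with 3 to 60 N. Pads are 19 mm wide; open, the fingers measure 130 mm over their backs; the gripper's body (75 mm by 190 mm) begins 47 mm behind the grasp point.
Start: joints at [1.422, 0.501, -0.427, 1.55, 0.221, 1.138, -0.21], TCP at [0.26, -0.596, 0.227] pointing down, gripper open.
Joint ranges: [-2.88, 2.88], [-0.31, 2.03], [-1.54, 1.56], [0.2, 2.42], [-1.41, 4.55], [0.19, 2.02], [-2.57, 2.57]. Speed limits (rad/s): [2.57, 2.57, 3.14, 3.14, 3.14, 3.14, 3.14].

## Interface

Orientations are given as [roll, pitch, yaw] about the fixed x, y, z axes, in that order (R = Rz(yaw) Ry(pitch) Rx(roll)).
In Python, from rig import move_to, line_to, goto_joints, grip, hold, ik, get_obs, capture, Unreachable, close_job, tcp_to_grasp gives the robot as it stands. Calls block until the motion is done:
- move_to(position, orientation): joint-space move of the TCP to a pose.
- line_to(position, ori=None, feed=0.15, force_limit=None): straight line of the TCP; ori=None keeps the orientation; feed is the mean speed in m/s. With force_limit (N) it stops when the force on the tool has changed by that much, and returns True; else False.
- goto_joints(angles): joint-space move.
- grip(opening, strength=None): finger opening in m; strength is the grip in N (None keeps the last); returns when the fingers have stopped.
- hold(seconds).
- ik(position, orientation): joint angles nearest the present ones, or None.
- get_obs(): the state.
- capture(name): name is "scene" or "top" or "wrist"; returns a dict with "image" (384x512x3 uint8, red, green, blue), "z_map" (384x512 float32, m along the optical axis (not along the pixel's ray), 0 where there is no reading), "intrinsics" (3x3 intrinsics, pixels), "cam_to_world" (4x4, takes a point from camera to world coordinates); the wrist camera has in their place "mount" (4x4, takes a point from camera to tool coordinates, whose origin is the TCP and whose axes are the flange's). Camera axes: x right, y up, looking along -z (the intrinsics and any distortion apply to the point x, -y, -z); pixel columns grow to the right and rows downward; lengths in m; the calibration is good to about 2 mm. A picture is of the moment at which its call begins: read the wrist's pose just before it.
A pose or a line that the arm cannot do raises Unreachable and nothing moves.
- close_job(): hands the job in, once; it reports no verdict.
The state is a dict: "clock": time; "q": joint angles; "joint_vel": joint speeds; "tau": joint torques, N m; "eef_pos": TCP position; "tcp_rot": TCP orientation; "wrist_force": force on the tool from outside, world axes, zero at the start; "moment": the same for the moment, N m; "finger_gap": finger opening in m.
Only numpy, scipy, OpenCV 4.12 (cv2) and the standard library are available. Lean on these libraries where they do the work, as an engineer would, in place of code of your own. Each camera call takes 0.05 s, during which the arm holds its last target. There are 200 camera calls.

## Task

The board in the open metal case needs its pins checked: take the battery stick with the orange head out of its charger and slide it fully home, contacts first, into the open top of the white hand microscope while that stands in its holder. Then lift the microscope out, carry it over the bottle, solder spool, jar and case wall without disturbing them, and hold it upright, lens down, with the lens centred about 12 mm above the pin tips of the long white pin header, over its middle. It must never touch the board or the case, nothing may bump the computer screen, and the program finishes while still holding the microscope there, quite still.

Things in the scene. Friction and masses are not known exactly. Their poses are not given: they have to be found in the camera images.
- microscope_lens (a point): centre of the flat lens end (bottom) of the white cordless hand microscope; z points up along the barrel. Round, 112 mm long: grey snout 27 mm in diameter for the lowest 34 mm, widening to a barrel 36 mm in diameter from 40 mm up to the top (black focus ring at 41 to 51 mm). It starts upright, lens down, in the holder; loose, about 140 g. Grip it round the barrel.
- microscope_center (a point): middle of the microscope, half-way up, 56 mm above the lens end; same axes
- microscope_mouth (a point): centre of the open top rim of the microscope, 112 mm above the lens end; below it a round bore 20.6 mm in diameter and 61 mm deep, wall 7.7 mm thick; same axes. The battery slides in under its own weight; fully home, the underside of its orange head rests on this rim, its foot 54 mm above the lens end, and nothing locks it.
- battery_foot (a point): centre of the lower (contact) end of the battery stick; z points along the stick to its orange head. Black round body 18.4 mm in diameter and 58 mm long, tapering to 12.4 mm over the lowest 4 mm, then an orange ribbed head 25 mm in diameter and 25 mm long (58 to 83 mm from the foot). Loose, about 60 g. It starts upright in the charger.
- battery_head (a point): middle of the orange head of the battery stick, 70.5 mm above its foot and half-way up the head; same axes
- holder: bench holder: grey disc on the desk, 84 mm in diameter, 8 mm thick, with a round cup 48 mm in diameter on its middle, 36 mm high overall, fixed; origin at the centre of its underside. The cup, inside 30.5 mm in diameter, 28 mm deep (floor 8 mm above the desk), holds the snout of the microscope, which must be drawn straight up.
- charger: black charger on the desk, 74 x 64 mm, 8 mm thick, a raised back 27 mm high on its +x side, a round cup 33 mm in diameter on its middle, 36 mm high overall, fixed; origin at the centre of its underside. The cup, inside 21.5 mm in diameter, 28 mm deep (floor 8 mm above the desk), holds the battery stick, which must be drawn straight up.
- case: open-topped grey metal instrument case, 92 x 140 mm, 50 mm high, walls 3 mm, fixed to the desk; origin at the centre of its underside, x along its short side, y along its long side. The green circuit board lies inside it, its top 11 mm above the desk.
- header_tips (a point): middle of the row of pin tips of the white pin header, the tallest part on the board, 30 mm long (along the case's y) and 10 mm wide; the tips stand 29 mm above the desk (18 mm above the board, 21 mm below the rim of the case). This point lies 1 mm in x and -19.5 mm in y from the middle of the case; axes as the case's
- monitor: black computer screen, 510 mm wide, 340 mm high, standing askew to the left of the work, fixed; origin at the centre of its foot on the desk. Its upright near edge stands about 201 mm towards the robot and 157 mm to the right of that origin, from 35 to 335 mm above the desk: come round it on the robot's side
- ipa: white plastic bottle with a red nozzle, 53 mm in diameter, 146 mm high, standing; origin at the centre of its underside
- spool: spool of solder with green rims, 60 mm in diameter, 43 mm high, standing; origin at the centre of its underside
- jar: small jar with a green lid, 41 mm in diameter, 29 mm high, standing; origin at the centre of its underside

How it is judged:
On the way, in this order (a step that is already met when the one before it is completed fails the run):
1. the battery is fully home in the microscope while that stands in its holder (distance between battery_foot and microscope_center below 0.006 m and z of battery_foot in the frame of microscope_lens below 0.0565 m and horizontal distance between microscope_lens and holder below 0.012 m and height (world z) of microscope_lens below 0.016 m), for 0.2 s.
2. the microscope, battery home, is lifted clear of the holder and above the height of the case wall (distance between battery_foot and microscope_center below 0.006 m and z of battery_foot in the frame of microscope_lens below 0.0565 m and height (world z) of microscope_lens above 0.055 m), for 0.1 s.
At the end, for the whole second after the job is handed in: the robot holds the microscope in its fingers (over 2 N), still (under 20 mm/s), upright within 0.1 rad, lens within 6 mm sideways of the header's middle and 5 to 20 mm above its pin tips, touching neither board nor case, the battery still fully home (head within 2.5 mm of the rim) (distance between battery_foot and microscope_center below 0.006 m and z of battery_foot in the frame of microscope_lens between 0.045 and 0.0565 m and horizontal distance between microscope_lens and header_tips below 0.006 m and z of microscope_lens in the frame of header_tips between 0.005 and 0.02 m and angle between microscope_lens's own z axis and vertical below 0.1 rad and contact force between the fingers and microscope above 2 N and contact force between microscope and case below 0.2 N and linear speed of microscope below 0.02 m/s); the arm keeps its last pose, push and grip.
It fails at once if the robot or the microscope bumps the computer screen (more than 3 N) (contact force between any of the arm, the fingers, microscope and monitor above 3 N).
It fails at once if the microscope touches the case or the board in it (more than 1 N) (contact force between microscope and case above 1 N).
It fails at once if the bottle, spool or jar is knocked (moved more than 20 mm) (distance of any of ipa, spool, jar from where it was at the start of the episode above 0.02 m).
It also fails if it takes over 48 s, if anything falls off the work surface, if the arm or the gripper's body presses on something with over 40 N, if the wrist force passes 120 N, or if a joint passes its speed limit or range.

## Working session

There is one attempt and no reset: what is moved stays moved. The work goes in short steps, each a Python script; the robot and the scene stay as the last script left them, time stands still between calls to the robot, and variables do not carry over. Pictures are saved under pics/ and viewed, about 8 in all and at most 12, crops included, and the job is handed in when it is done.

```bash
ls; mkdir -p pics
python3 - <<'E'
from rig import *
import rig,cv2,numpy as np
print(tcp_to_grasp); o=get_obs(); print(o)
for n in ("scene","top"):
    c=capture(n); np.savez(f"{n}.npz",**c); cv2.imwrite(f"pics/{n}.png",c["image"][:,:,::-1]); print(n,c["intrinsics"],c["cam_to_world"], (c["z_map"]>0).mean(), [k for k in c])
a=cv2.imread("pics/scene.png");b=cv2.imread("pics/top.png")
cv2.imwrite("pics/both.png",np.vstack([a,b])[:, :] if 0 else np.hstack([a,b])[:, :])
E
```

```text
pics
0.0188
{'clock': 0.0, 'q': array([ 1.42221899,  0.50188139, -0.42680165,  1.55146575,  0.22082744,
        1.13830531, -0.21034204]), 'joint_vel': array([ 0.00073276,  0.00017722, -0.0006141 , -0.00078396,  0.00013706,
        0.00020464, -0.00077365]), 'tau': array([-2.32006261e-05, -5.66596019e+01, -5.81613287e+00, -2.79113388e+01,
       -6.86762715e-02,  3.07652308e-02,  1.47275496e-04]), 'eef_pos': array([ 0.25982715, -0.59502932,  0.22565171]), 'tcp_rot': array([-3.13959909e+00, -5.23754970e-05,  4.11813944e-01]), 'wrist_force': array([-0.5663395 , -0.76492595, -0.31749045]), 'moment': array([ 0.01738399, -0.01855274, -0.01792954]), 'finger_gap': 0.09212528231344243}
scene [[493.792845     0.         253.86116564]
 [  0.         493.792845   190.13219185]
 [  0.           0.           1.        ]] [[-9.33961504e-01  3.09460593e-01 -1.78745769e-01  2.74234654e-01]
 [-3.57372568e-01 -8.09959856e-01  4.65026752e-01  5.51542406e-01]
 [-8.69442815e-04  4.98195919e-01  8.67064052e-01  1.31184352e+00]
 [ 0.00000000e+00  0.00000000e+00  0.00000000e+00  1.00000000e+00]] 0.996124267578125 ['image', 'z_map', 'intrinsics', 'cam_to_world']
top [[352.81779411   0.         260.4193069 ]
 [  0.         352.81779411 189.49618746]
 [  0.           0.           1.        ]] [[ 1.69743044e-03  9.84240297e-01 -1.76828042e-01  3.42117100e-01]
 [-9.99995528e-01  1.23527117e-03 -2.72365841e-03 -7.73335429e-02]
 [-2.46230378e-03  1.76831874e-01  9.84237992e-01  1.24974951e+00]
 [ 0.00000000e+00  0.00000000e+00  0.00000000e+00  1.00000000e+00]] 0.9959869384765625 ['image', 'z_map', 'intrinsics', 'cam_to_world']
```

View pics/scene.png

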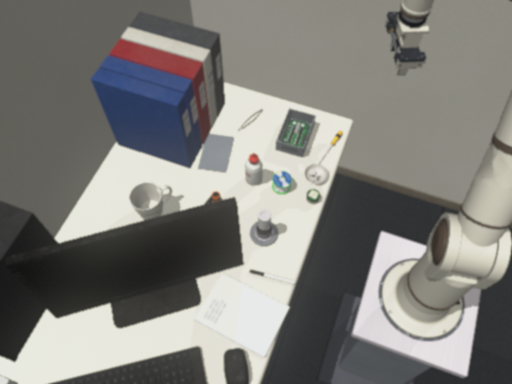

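View pics/top.png

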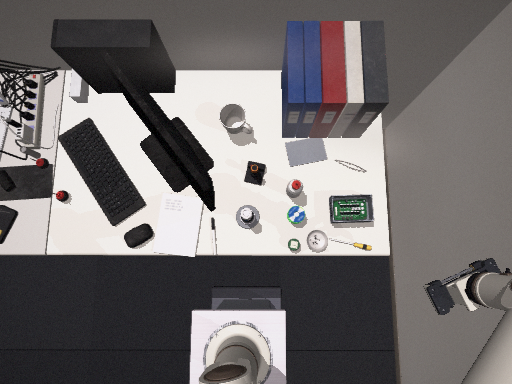

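The top view shows the microscope at px (247,213), the battery in its charger at (255,172), the bottle at (294,187), the spool at (296,214), the jar at (293,244), the case at (351,209), and the monitor's near edge at (211,205).

```bash
cat > h.py <<'E'
import numpy as np,cv2
def cloud(c,T=None):
    T=c["cam_to_world"] if T is None else T
    K=c["intrinsics"];z=c["z_map"];v,u=np.mgrid[:z.shape[0],:z.shape[1]]
    P=np.stack([(u-K[0,2])/K[0,0]*z,-(v-K[1,2])/K[1,1]*z,-z],-1)
    return P@T[:3,:3].T+T[:3,3]
def ray(c,uv,h,T=None):
    T=c["cam_to_world"] if T is None else T
    K=c["intrinsics"];d=T[:3,:3]@np.array([(uv[0]-K[0,2])/K[0,0],-(uv[1]-K[1,2])/K[1,1],-1])
    return T[:3,3]+d*(h-T[2,3])/d[2]
def toolT(o,c):
    from scipy.spatial.transform import Rotation as R
    T=np.eye(4);T[:3,:3]=R.from_euler("xyz",o["tcp_rot"]).as_matrix();T[:3,3]=o["eef_pos"]
    return T@c["mount"]
E
python3 - <<'E'
import numpy as np,cv2
from h import *
for n,rois in (("top",dict(micro=(232,195,262,230),batt=(243,158,268,186),ipa=(283,174,305,199),spool=(285,203,307,226),jar=(286,236,301,252),case=(328,192,374,226),mon=(200,190,218,212))),("scene",dict(micro=(245,205,285,245),batt=(200,185,228,205)))):
    c=dict(np.load(n+".npz"));P=cloud(c)
    print(n,"desk z",np.median(P[...,2][np.abs(P[...,2])<.03]))
    for k,(a,b,e,f) in rois.items():
        p=P[b:f,a:e].reshape(-1,3);p=p[p[:,2]>.02];zm=np.percentile(p[:,2],97)
        t=p[p[:,2]>zm-.012]
        print(k,"zmax %.3f"%zm,"top c",t.mean(0).round(4),"ext",t.min(0).round(3),t.max(0).round(3),len(t))
c=dict(np.load("top.npz"));P=cloud(c)
p=P[192:228,326:376].reshape(-1,3);t=p[(p[:,2]>.042)&(p[:,2]<.056)]
print("case",cv2.minAreaRect(t[:,:2].astype(np.float32)*1000))
im=c["image"];cv2.imwrite("pics/crop.png",cv2.resize(im[150:260,190:390,::-1],None,fx=4,fy=4,interpolation=cv2.INTER_CUBIC))
E
```

```text
top desk z 0.0005741681980439006
micro zmax 0.123 top c [ 0.4674 -0.0284  0.1298] ext [ 0.342 -0.077  0.113] [ 0.485 -0.012  1.25 ] 100
batt zmax 0.093 top c [ 0.6127 -0.0536  0.1391] ext [ 0.342 -0.077  0.083] [ 0.638 -0.042  1.25 ] 47
ipa zmax 0.127 top c [ 0.5589 -0.1882  0.1401] ext [ 0.342 -0.204  0.116] [ 0.577 -0.077  1.25 ] 66
spool zmax 0.047 top c [ 0.4736 -0.1963  0.0476] ext [ 0.342 -0.224  0.035] [ 0.502 -0.077  1.25 ] 236
jar zmax 0.032 top c [ 0.3712 -0.1876  0.0277] ext [ 0.352 -0.207  0.021] [ 0.389 -0.169  0.034] 115
case zmax 0.053 top c [ 0.4935 -0.3826  0.0809] ext [ 0.342 -0.459  0.041] [ 0.543 -0.077  1.25 ] 180
mon zmax 0.334 top c [0.4659 0.0355 0.5471] ext [ 0.342 -0.077  0.322] [0.507 0.077 1.25 ] 17
scene desk z -0.0010670578896492255
micro zmax 0.120 top c [ 0.4626 -0.0126  0.1413] ext [ 0.274 -0.044  0.108] [0.485 0.552 1.312] 142
batt zmax 0.337 top c [0.5308 0.0963 0.3585] ext [0.274 0.07  0.33 ] [0.566 0.552 1.312] 81
case ((495.2851257324219, -388.7649230957031), (92.5573501586914, 141.5581512451172), 1.6923424005508423)
```

View pics/crop.png

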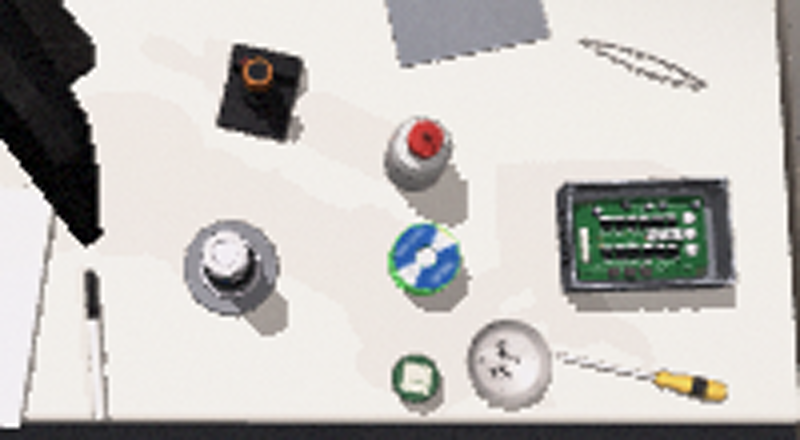

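Run:
```python
from rig import *
from h import *
pi=np.pi
c=capture("wrist");print(c["mount"].round(3),c["intrinsics"].round(1))
for n,p in dict(look=(.43,-.4,.3),batt=(.615,-.053,.1),batup=(.615,-.053,.2),mup=(.467,-.028,.26),m=(.467,-.028,.09),hdr=(.495,-.408,.122)).items():
    for y in (-pi/2,pi/2,0,.4,-.4):
        q=ik(p,(pi,0,y)); print(n,round(y,2),None if q is None else np.round(q,2))
for n in("top",):
    d=dict(np.load(n+".npz"));P=cloud(d);hsv=cv2.cvtColor(d["image"],cv2.COLOR_RGB2HSV)
    m=(hsv[...,0]>5)&(hsv[...,0]<22)&(hsv[...,1]>120);m[:158]=0;m[186:]=0;m[:,:243]=0;m[:,268:]=0
    v,u=np.nonzero(m);print(u.mean(),v.mean(),ray(d,((u.min()+u.max())/2,(v.min()+v.max())/2),.091),len(u))
```

```text
[[ 0.     0.967  0.256  0.067]
 [ 1.     0.    -0.001  0.001]
 [-0.001  0.256 -0.967 -0.158]
 [ 0.     0.     0.     1.   ]] [[313.8   0.  257.6]
 [  0.  313.8 189. ]
 [  0.    0.    1. ]]
look -1.57 [ 0.84  0.3  -0.17  1.63  0.05  1.21 -2.48]
look 1.57 [ 1.29  0.39 -0.77  1.62  0.28  1.25  0.47]
look 0 [ 1.06  0.33 -0.45  1.63  0.15  1.22 -0.99]
look 0.4 [ 1.12  0.34 -0.53  1.62  0.18  1.23 -0.62]
look -0.4 [ 1.01  0.32 -0.38  1.63  0.12  1.22 -1.37]
batt -1.57 [-0.7   0.88  1.13  1.77 -0.9   1.1  -2.4 ]
batt 1.57 [ 0.69  0.76 -0.92  1.72  0.69  1.02 -0.49]
batt 0 [ 0.46  0.62 -0.57  1.73  0.41  0.91 -1.85]
batt 0.4 [ 0.54  0.66 -0.68  1.73  0.5   0.94 -1.52]
batt -0.4 [ 0.4   0.6  -0.48  1.73  0.34  0.89 -2.2 ]
batup -1.57 [-0.79  0.87  1.35  1.7  -0.88  1.32 -2.4 ]
batup 1.57 [ 0.74  0.65 -1.01  1.65  0.59  1.18 -0.41]
batup 0 [ 0.54  0.52 -0.68  1.66  0.36  1.09 -1.81]
batup 0.4 [ 0.65  0.58 -0.84  1.65  0.47  1.13 -1.49]
batup -0.4 [ 0.48  0.5  -0.59  1.66  0.31  1.08 -2.17]
mup -1.57 [-1.19  0.5   1.55  1.99 -0.54  1.2  -2.57]
mup 1.57 [ 1.04  0.28 -1.19  1.94  0.29  1.12 -0.26]
mup 0 [ 0.88  0.2  -0.97  1.94  0.19  1.09 -1.74]
mup 0.4 [ 0.92  0.22 -1.02  1.94  0.21  1.1  -1.36]
mup -0.4 [ 0.81  0.18 -0.89  1.94  0.16  1.09 -2.12]
m -1.57 [-0.77  0.53  0.96  2.14 -0.63  0.78 -2.55]
m 1.57 [ 0.72  0.49 -0.86  2.1   0.53  0.78 -0.47]
m 0 [ 0.59  0.44 -0.7   2.1   0.42  0.74 -1.95]
m 0.4 [ 0.63  0.45 -0.74  2.1   0.45  0.75 -1.57]
m -0.4 [ 0.55  0.42 -0.64  2.1   0.38  0.73 -2.31]
hdr -1.57 [ 0.7   0.56 -0.07  1.67  0.05  0.91 -2.53]
hdr 1.57 [ 1.11  0.66 -0.66  1.65  0.46  0.99  0.29]
hdr 0 [ 0.92  0.59 -0.38  1.66  0.26  0.94 -1.13]
hdr 0.4 [ 0.98  0.61 -0.46  1.66  0.31  0.95 -0.76]
hdr -0.4 [ 0.87  0.58 -0.3   1.66  0.21  0.93 -1.48]
253.57894736842104 168.92105263157896 [ 0.62395711 -0.05065632  0.091     ] 38
```

Run:
```python
from rig import *
from h import *
pi=np.pi
d=dict(np.load("top.npz"));P=cloud(d);Q=P[100:215,120:225].reshape(-1,3);Q=Q[(Q[:,2]>.25)&(Q[:,2]<.36)]
for a in np.argsort(Q[:,0])[:6]: print("mon",Q[a].round(3))
for lo in (.45,.5,.55,.6): 
    s=Q[(Q[:,0]>lo)&(Q[:,0]<lo+.03)]; print(lo,s[:,1].min() if len(s) else None)
for n,p in dict(look=(.43,-.38,.3),batt=(.622,-.051,.1),batup=(.622,-.051,.25),mup=(.467,-.028,.26),m=(.467,-.028,.09),hdr=(.495,-.408,.122),hup=(.495,-.408,.25)).items():
    for y in (-.6,-.8,-1,-1.2):
        q=ik(p,(pi,0,y)); print(n,round(y,2),None if q is None else np.round(q,2))
```

```text
mon [0.497 0.079 0.266]
mon [0.497 0.076 0.265]
mon [0.498 0.077 0.281]
mon [0.498 0.075 0.258]
mon [0.499 0.075 0.292]
mon [0.499 0.075 0.274]
0.45 None
0.5 0.05847598614605046
0.55 0.06677733567344546
0.6 0.10215313327226341
look -0.6 [ 0.97  0.29 -0.36  1.66  0.11  1.21 -1.59]
look -0.8 [ 0.94  0.29 -0.32  1.66  0.1   1.21 -1.78]
look -1 [ 0.91  0.28 -0.29  1.66  0.08  1.21 -1.97]
look -1.2 [ 0.88  0.28 -0.26  1.66  0.07  1.21 -2.16]
batt -0.6 [ 0.36  0.61 -0.44  1.72  0.32  0.89 -2.38]
batt -0.8 [ 0.33  0.6  -0.39  1.72  0.28  0.88 -2.55]
batt -1 [-0.45  0.66  0.68  1.75 -0.51  0.92 -2.12]
batt -1.2 [-0.19  0.58  0.3   1.74 -0.22  0.86 -2.56]
batup -0.6 [ 0.48  0.46 -0.6   1.59  0.28  1.17 -2.35]
batup -0.8 [ 0.45  0.46 -0.56  1.59  0.26  1.17 -2.54]
batup -1 [-0.6   0.54  0.91  1.63 -0.45  1.2  -2.16]
batup -1.2 [-0.71  0.65  1.13  1.63 -0.61  1.26 -2.23]
mup -0.6 [ 0.76  0.17 -0.84  1.94  0.15  1.09 -2.3 ]
mup -0.8 [ 0.73  0.17 -0.8   1.94  0.14  1.08 -2.49]
mup -1 [-0.82  0.14  0.9   1.99 -0.12  1.07 -2.43]
mup -1.2 [-1.01  0.19  1.14  1.99 -0.19  1.08 -2.56]
m -0.6 [ 0.51  0.41 -0.6   2.1   0.35  0.72 -2.48]
m -0.8 [-0.39  0.38  0.46  2.13 -0.26  0.69 -2.12]
m -1 [-0.01  0.35  0.02  2.12 -0.01  0.67 -2.56]
m -1.2 [-0.74  0.5   0.91  2.14 -0.58  0.76 -2.22]
hdr -0.6 [ 0.84  0.58 -0.27  1.66  0.18  0.93 -1.66]
hdr -0.8 [ 0.81  0.57 -0.23  1.66  0.15  0.92 -1.84]
hdr -1 [ 0.78  0.57 -0.18  1.66  0.12  0.92 -2.02]
hdr -1.2 [ 0.75  0.57 -0.14  1.67  0.1   0.92 -2.2 ]
hup -0.6 [ 0.88  0.45 -0.31  1.55  0.15  1.16 -1.64]
hup -0.8 [ 0.85  0.45 -0.28  1.55  0.13  1.16 -1.82]
hup -1 [ 0.82  0.44 -0.24  1.55  0.11  1.16 -2.01]
hup -1.2 [ 0.79  0.44 -0.2   1.55  0.09  1.16 -2.2 ]
```

Run:
```python
from rig import *
from h import *
pi=np.pi;O=(pi,0,-1.2)
move_to((.45,-.39,.32),O)
o=get_obs();c=capture("wrist");T=toolT(o,c);np.savez("w1.npz",T=T,**c);print(o["clock"],o["q"].round(2))
cv2.imwrite("pics/w1.png",c["image"][:,:,::-1])
for p in ((.60,-.06,.27),(.622,-.051,.25),(.622,-.051,.1),(.467,-.028,.26),(.467,-.028,.09)):
  for y in (-1,-1.2,-1.4,-1.57):
    q=ik(p,(pi,0,y)); print(p,y,None if q is None else np.round(q,2))
```

```text
1.8583 [ 0.87  0.31 -0.25  1.58  0.08  1.26 -2.17]
(0.6, -0.06, 0.27) -1 [ 0.06  0.35 -0.    1.64  0.    1.16 -2.52]
(0.6, -0.06, 0.27) -1.2 [-0.3   0.37  0.46  1.65 -0.17  1.16 -2.57]
(0.6, -0.06, 0.27) -1.4 [-0.73  0.57  1.13  1.66 -0.54  1.26 -2.45]
(0.6, -0.06, 0.27) -1.57 [-0.81  0.73  1.36  1.67 -0.73  1.36 -2.48]
(0.622, -0.051, 0.25) -1 [ 0.12  0.4  -0.1   1.6   0.04  1.14 -2.57]
(0.622, -0.051, 0.25) -1.2 [-0.3   0.43  0.46  1.62 -0.2   1.14 -2.57]
(0.622, -0.051, 0.25) -1.4 [-0.6   0.54  0.91  1.63 -0.45  1.2  -2.56]
(0.622, -0.051, 0.25) -1.57 [-0.79  0.8   1.36  1.63 -0.8   1.37 -2.46]
(0.622, -0.051, 0.1) -1 [ 0.06  0.56 -0.03  1.73  0.02  0.85 -2.55]
(0.622, -0.051, 0.1) -1.2 [-0.3   0.6   0.46  1.74 -0.33  0.87 -2.46]
(0.622, -0.051, 0.1) -1.4 [-0.45  0.66  0.68  1.75 -0.51  0.92 -2.52]
(0.622, -0.051, 0.1) -1.57 [-0.59  0.75  0.9   1.75 -0.7   0.99 -2.55]
(0.467, -0.028, 0.26) -1 [-0.01  0.11  0.01  1.96 -0.    1.07 -2.57]
(0.467, -0.028, 0.26) -1.2 [-1.01  0.19  1.14  1.99 -0.19  1.08 -2.56]
(0.467, -0.028, 0.26) -1.4 [-1.18  0.38  1.45  1.99 -0.42  1.14 -2.52]
(0.467, -0.028, 0.26) -1.57 [-1.19  0.5   1.55  1.99 -0.54  1.2  -2.57]
(0.467, -0.028, 0.09) -1 [-0.01  0.35  0.01  2.12 -0.01  0.67 -2.56]
(0.467, -0.028, 0.09) -1.2 [-0.39  0.38  0.46  2.13 -0.26  0.69 -2.52]
(0.467, -0.028, 0.09) -1.4 [-0.74  0.5   0.91  2.14 -0.58  0.76 -2.42]
(0.467, -0.028, 0.09) -1.57 [-0.88  0.64  1.13  2.14 -0.79  0.87 -2.4 ]
```

View pics/w1.png

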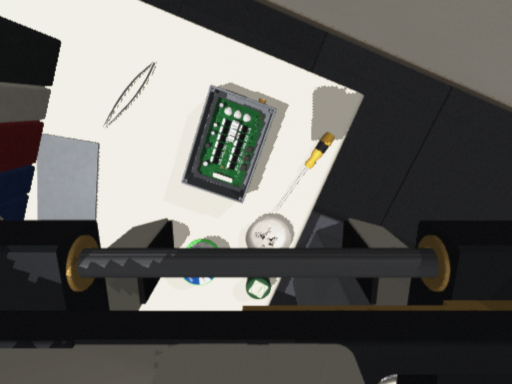

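The wrist view shows the case at px (230,145), with the white header near (235,128) on its −y half. The gripper body spans the image sideways, along the jaw axis.

Run:
```python
from h import *
c=dict(np.load("w1.npz"));T=c["T"];P=cloud(c,T)
m=np.zeros(P.shape[:2],bool);m[80:205,175:285]=1
rim=m&(P[...,2]>.044)&(P[...,2]<.06)
print("z pct",np.percentile(P[m][:,2],[2,50,98]).round(3))
(cx,cy),s,a=cv2.minAreaRect(P[rim][:,:2].astype(np.float32)*1000);print("case",cx,cy,s,a)
g=cv2.cvtColor(c["image"],cv2.COLOR_RGB2HSV)
w=m&(g[...,2]>150)&(g[...,1]<70)&(P[...,2]>.014)&(P[...,2]<.04)
n,l,st,ce=cv2.connectedComponentsWithStats(w.astype(np.uint8))
for i in range(1,n):
    if st[i,4]>12: print(st[i],ray(c,ce[i],.029,T).round(4),P[l==i].mean(0).round(4),P[l==i][:,2].max().round(3))
im=c["image"][80:205,170:290,::-1];cv2.imwrite("pics/brd.png",cv2.resize(im,None,fx=4.5,fy=4.5,interpolation=cv2.INTER_CUBIC))
```

```text
z pct [-0.002  0.002  0.05 ]
case 493.6303405761719 -391.5607604980469 (92.09810638427734, 140.21597290039062) 1.9057536125183105
[224 107   8   8  42] [ 0.5098 -0.4355  0.029 ] [ 0.5109 -0.4349  0.0163] 0.018
[234 111   7   8  42] [ 0.4961 -0.4356  0.029 ] [ 0.4967 -0.435   0.0163] 0.018
[243 114   7   8  41] [ 0.4829 -0.4361  0.029 ] [ 0.4831 -0.4356  0.0163] 0.019
[227 120  12  22 141] [ 0.4944 -0.4124  0.029 ] [ 0.4947 -0.4118  0.0239] 0.031
[203 162   5   4  15] [ 0.5155 -0.3536  0.029 ] [ 0.5162 -0.3521  0.0224] 0.024
[213 173  19   9  77] [ 0.4859 -0.3437  0.029 ] [ 0.4861 -0.3413  0.0193] 0.021
```

View pics/brd.png

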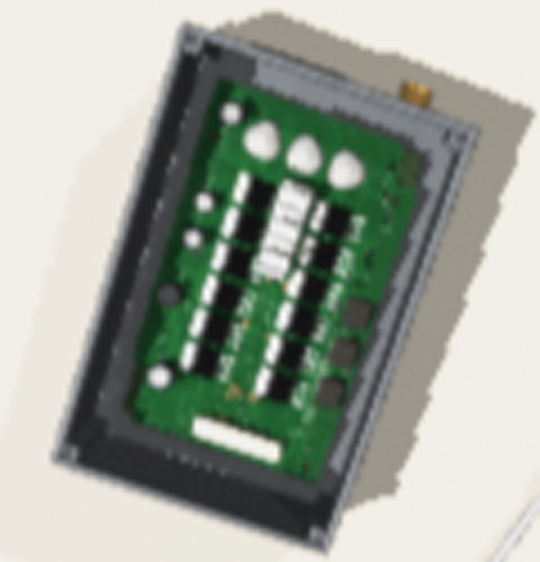

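Run:
```python
from rig import *
from h import *
pi=np.pi;O=(pi,0,-1.3)
try: line_to((.61,-.055,.25),O,feed=.25);print("line")
except Unreachable as e:
    print("unr",e); move_to((.61,-.055,.27),O)
o=get_obs();c=capture("wrist");T=toolT(o,c);np.savez("w2.npz",T=T,**c);print(o["clock"],o["q"].round(2),o["eef_pos"])
cv2.imwrite("pics/w2.png",c["image"][:,:,::-1])
g=cv2.cvtColor(c["image"],cv2.COLOR_RGB2HSV);P=cloud(c,T)
m=(g[...,0]>4)&(g[...,0]<22)&(g[...,1]>130)&(P[...,2]>.05)&(P[...,2]<.12)
t=P[m];print(m.sum(),t.mean(0),t.min(0),t.max(0))
```

```text
line
4.6583 [-0.47  0.45  0.69  1.66 -0.31  1.15 -2.57] [ 0.60987961 -0.05581215  0.25022503]
317 [ 0.61948244 -0.05133815  0.08734435] [ 0.49455757 -0.06809813  0.05153393] [0.63700973 0.09814924 0.0976425 ]
```

View pics/w2.png

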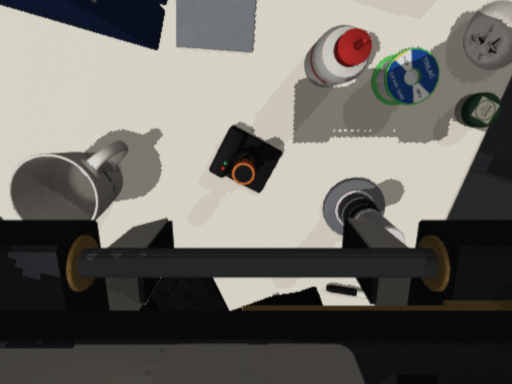

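The orange head is at px (243,172). The microscope is half hidden by a finger at (360,205), so I'll take one look at it, then fetch the battery.

Run:
```python
from rig import *
from h import *
pi=np.pi;O=(pi,0,-1.3)
line_to((.49,-.06,.27),O,feed=.25)
o=get_obs();c=capture("wrist");T=toolT(o,c);np.savez("w3.npz",T=T,**c);print(o["clock"],o["q"].round(2),o["eef_pos"])
cv2.imwrite("pics/w3.png",c["image"][:,:,::-1])
P=cloud(c,T);m=(P[...,2]>.112)&(P[...,2]<.13);m[:90]=0;m[235:]=0;m[:,:140]=0;m[:,380:]=0
v,u=np.nonzero(m);t=P[m];print(m.sum(),t.mean(0),t.min(0),t.max(0))
(a,b),r=cv2.minEnclosingCircle(np.stack([u,v],1).astype(np.float32));print("mic",a,b,r,ray(c,(a,b),.12,T))
c=dict(np.load("w2.npz"));T=c["T"];g=cv2.cvtColor(c["image"],cv2.COLOR_RGB2HSV);P=cloud(c,T)
m=(P[...,2]>.084)&(P[...,2]<.1);m[:140]=0;m[205:]=0;m[:,:215]=0;m[:,275:]=0
v,u=np.nonzero(m);t=P[m];(a,b),r=cv2.minEnclosingCircle(np.stack([u,v],1).astype(np.float32));print("bat",m.sum(),a,b,r,ray(c,(a,b),.091,T),t.mean(0),t.min(0),t.max(0))
```

```text
5.5 [-0.84  0.23  1.06  1.92 -0.23  1.11 -2.57] [ 0.49060947 -0.05934033  0.27027067]
939 [ 0.46753096 -0.03102764  0.11874665] [ 0.44919815 -0.04825511  0.11232271] [ 0.48535725 -0.01195115  0.12149838]
mic 270.8500061035156 209.3625030517578 17.47662925720215 [ 0.46760736 -0.03118962  0.12      ]
bat 460 243.0399932861328 171.83999633789062 12.370524406433105 [ 0.62452673 -0.05636837  0.091     ] [ 0.62453424 -0.05611971  0.0904959 ] [ 0.61144517 -0.06784645  0.0840097 ] [ 0.63735502 -0.04233633  0.09323105]
```

View pics/w3.png

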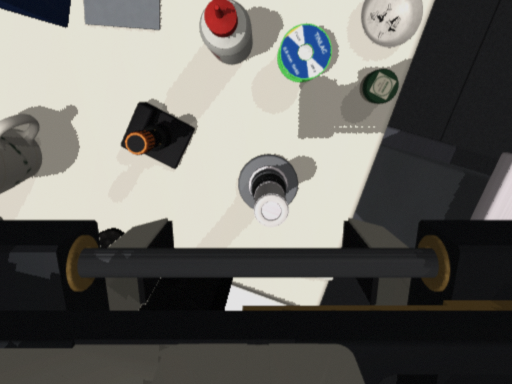

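Run:
```python
from rig import *
from h import *
pi=np.pi;O=(pi,0,-1.3);B=(.6245,-.0562)
line_to((*B,.16),O,feed=.25)
line_to((*B,.069),O,feed=.12)
o=get_obs();print(o["clock"],o["eef_pos"],o["tcp_rot"])
grip(.02,20);print(get_obs()["finger_gap"],get_obs()["wrist_force"])
line_to((*B,.22),O,feed=.15)
line_to((.49,-.06,.25),O,feed=.25)
o=get_obs();c=capture("wrist");T=toolT(o,c);np.savez("w4.npz",T=T,**c);print(o["clock"],o["finger_gap"],o["q"].round(2),o["eef_pos"],o["wrist_force"])
cv2.imwrite("pics/w4.png",c["image"][:,:,::-1])
```

```text
7.3 [ 0.62513149 -0.05651046  0.0697624 ] [-3.14041628e+00 -6.30560489e-04 -1.30012817e+00]
0.023919804620846953 [-1.77445944  0.55120899 -0.08229811]
10.225 0.023851677613875355 [-0.85  0.28  1.08  1.94 -0.28  1.08 -2.52] [ 0.49086519 -0.05914016  0.2500149 ] [-0.17197624 -0.17411661 -1.06232084]
```

View pics/w4.png

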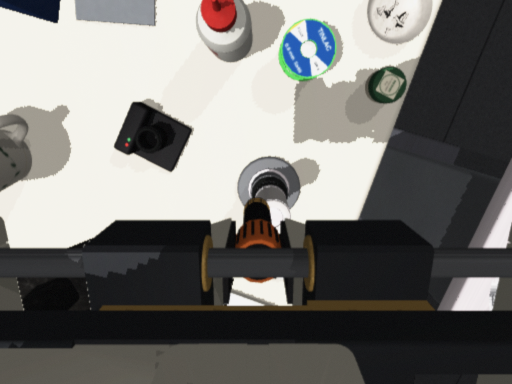

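The battery is gripped and hangs straight, with its foot at px (258,205) where the geometry predicts it. Next I insert it.

Run:
```python
from rig import *
from h import *
pi=np.pi;O=(pi,0,-1.3);M=np.array((.4676,-.0311))
line_to((*M,.2),O,feed=.15)
e=get_obs()["eef_pos"][:2]-M;print("err",e);A=M-e
r=line_to((*A,.17),O,feed=.05,force_limit=5);o=get_obs();print(r,o["eef_pos"],o["wrist_force"])
if not r:
    r=line_to((*A,.126),O,feed=.06,force_limit=6);o=get_obs();print(r,o["eef_pos"],o["wrist_force"],o["clock"])
```

```text
err [ 0.00083901 -0.00055175]
False [ 0.46684537 -0.03075957  0.1700305 ] [-0.93408187  0.57254433 -0.77245054]
False [ 0.46696363 -0.0307509   0.1261228 ] [ 0.25872558 -0.25745012 -0.215199  ] 12.475
```

Run:
```python
from rig import *
from h import *
pi=np.pi;O=(pi,0,-1.3)
grip(.06);p=get_obs()["eef_pos"];line_to((p[0],p[1],.2),O,feed=.2)
grip(.092);line_to((.49,-.06,.27),O,feed=.25)
o=get_obs();c=capture("wrist");T=toolT(o,c);np.savez("w5.npz",T=T,**c);print(o["clock"],o["eef_pos"])
cv2.imwrite("pics/w5.png",c["image"][:,:,::-1])
P=cloud(c,T);g=cv2.cvtColor(c["image"],cv2.COLOR_RGB2HSV)
m=(P[...,2]>.11)&(P[...,2]<.2);m[:90]=0;m[235:]=0;m[:,:140]=0;m[:,380:]=0
z=P[m][:,2];print(m.sum(),np.percentile(z,[5,50,80,95,99]))
for lo,hi,h in((.14,.16,.145),(.112,.126,.12)):
    k=m&(P[...,2]>lo)&(P[...,2]<hi);v,u=np.nonzero(k);(a,b),r=cv2.minEnclosingCircle(np.stack([u,v],1).astype(np.float32));print(k.sum(),a,b,r,ray(c,(a,b),h,T))
```

```text
14.95 [ 0.49030912 -0.06015216  0.27042382]
1043 [0.11705728 0.13885314 0.14514748 0.14585491 0.14639967]
507 272.0469665527344 218.2790069580078 13.066963195800781 [ 0.46698105 -0.03137161  0.145     ]
407 270.2148742675781 209.62449645996094 17.423309326171875 [ 0.4678611  -0.03147223  0.12      ]
```

View pics/w5.png

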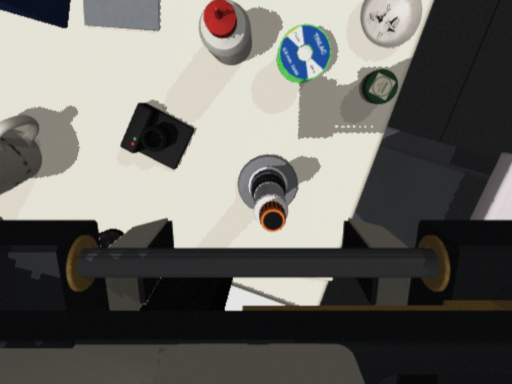

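The head's top measures z = 0.1455 m, where 0.145 m means fully home. Next I grip the barrel and lift.

Run:
```python
from rig import *
from h import *
pi=np.pi;O=(pi,0,-1.3);A=(.4670,-.0310)
line_to((*A,.2),O,feed=.25)
r=line_to((*A,.090),O,feed=.1,force_limit=8);o=get_obs();print(r,o["eef_pos"],o["wrist_force"],o["clock"])
if not r:
    grip(.03,35);o=get_obs();print(o["finger_gap"],o["wrist_force"],o["eef_pos"])
    line_to((*A,.12),O,feed=.08);o=get_obs();print(o["finger_gap"],o["wrist_force"])
    line_to((*A,.25),O,feed=.15);o=get_obs();print(o["finger_gap"],o["wrist_force"],o["clock"],o["q"].round(2))
    c=capture("scene");np.savez("s2.npz",**c);cv2.imwrite("pics/s2.png",cv2.resize(c["image"][90:290,180:400,::-1],None,fx=3,fy=3))
```

```text
False [ 0.46749147 -0.03105975  0.09047548] [0.17882183 0.07203597 0.26040306] 16.7167
0.03598878464484091 [-0.008935    0.14349421 -0.14874069] [ 0.46704402 -0.03102428  0.08999894]
0.03599669692093779 [ 0.70079095  0.08129436 -2.99559214]
0.03658641357710728 [-0.2172484   0.35265519 -3.0542213 ] 19.175 [-1.09  0.28  1.28  2.   -0.3   1.08 -2.54]
```

View pics/s2.png

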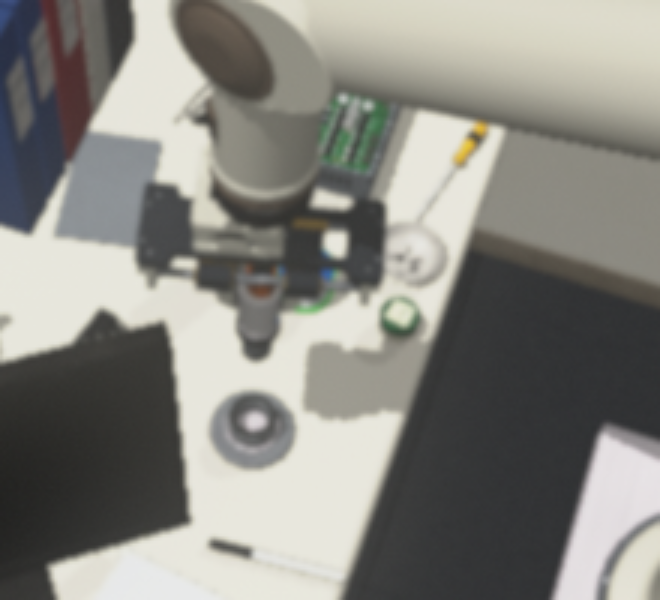

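The microscope is out of its holder, upright, with the orange head seated. Next I carry it across.

Run:
```python
from rig import *
from h import *
pi=np.pi;O=(pi,0,-1.2);H=np.array((.495,-.411))
line_to((*H,.255),O,feed=.2);hold(.3)
o=get_obs();print(o["clock"],o["eef_pos"],o["tcp_rot"],o["finger_gap"],o["q"].round(2))
c=capture("wrist");T=toolT(o,c);np.savez("w6.npz",T=T,**c)
cv2.imwrite("pics/w6.png",c["image"][:,:,::-1])
P=cloud(c,T)
# predicted pixels of lens centre and header
K=c["intrinsics"]
for X in ((*o["eef_pos"][:2],o["eef_pos"][2]-.082),(*o["eef_pos"][:2],o["eef_pos"][2]+.055),(*H,.029)):
    q=np.linalg.inv(T)@np.array((*X,1));print(K[0,2]+K[0,0]*q[0]/-q[2],K[1,2]-K[1,1]*q[1]/-q[2])
m=(P[...,2]>.044)&(P[...,2]<.06);m[200:]=0
print(m.sum(),cv2.minAreaRect(P[m][:,:2].astype(np.float32)*1000))
```

```text
21.5833 [ 0.49520481 -0.41058909  0.25506296] [-3.14139309e+00  7.66901018e-05 -1.19941573e+00] 0.03622538576862037 [-0.01  0.61  0.99  1.57 -0.53  1.25 -1.7 ]
256.06028619240914 196.75303334563398
254.18883152442612 298.96826721071756
256.92780432452946 164.0973806367584
2232 ((612.3314208984375, -391.9140319824219), (347.07061767578125, 181.2334442138672), 13.179689407348633)
```

View pics/w6.png

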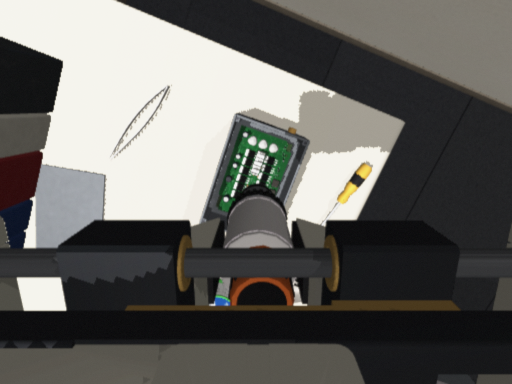

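The microscope hangs straight, and the header is at px (260,162) against a prediction of (257,164). I'll cross-check with the white capacitors, then descend.

Run:
```python
from rig import *
from h import *
pi=np.pi;O=(pi,0,-1.2);H=np.array((.495,-.411))
c=dict(np.load("w6.npz"));T=c["T"];P=cloud(c,T);g=cv2.cvtColor(c["image"],cv2.COLOR_RGB2HSV)
w=(g[...,2]>150)&(g[...,1]<70)&(P[...,2]>.012)&(P[...,2]<.04);w[:130]=0;w[190:]=0;w[:,:235]=0;w[:,290:]=0
n,l,st,ce=cv2.connectedComponentsWithStats(w.astype(np.uint8))
for i in range(1,n):
    if st[i,4]>12: print(st[i],P[l==i].mean(0).round(4),P[l==i][:,2].max().round(3))
# snout sides: points of the microscope low part
for lo,hi in((.175,.205),(.205,.225),(.225,.25)):
    m=(P[...,2]>lo)&(P[...,2]<hi);m[:150]=0;m[245:]=0;m[:,:222]=0;m[:,:]&=True;m[:,295:]=0
    t=P[m]; d=np.array([-np.sin(-1.2),np.cos(-1.2)]);s=(t[:,:2]-[.4952,-.4106])@d
    print(lo,m.sum(),"jaw-axis mid %.4f width %.4f"%((s.min()+s.max())/2,np.ptp(s)))
line_to((*H,.15),O,feed=.12)
e=get_obs()["eef_pos"][:2]-H;print("e",e)
r=line_to((*(H-e),.123),O,feed=.04,force_limit=6);hold(.4)
o=get_obs();print(r,o["clock"],o["eef_pos"],o["tcp_rot"],o["finger_gap"],o["wrist_force"])
c=capture("wrist");T=toolT(o,c);np.savez("w7.npz",T=T,**c);a=cv2.resize(c["image"][90:330,150:370,::-1],None,fx=2,fy=2)
s=capture("scene");b=cv2.resize(s["image"][80:200,220:370,::-1],None,fx=2.5,fy=2.5);b=cv2.copyMakeBorder(b,0,480-b.shape[0],0,0,cv2.BORDER_CONSTANT);cv2.imwrite("pics/w7.png",np.hstack([a,b])[:, :800])
```

```text
[243 133   4   4  14] [ 0.522 -0.439  0.024] 0.025
[248 136   8  10  60] [ 0.5109 -0.4343  0.016 ] 0.019
[258 140   9   9  63] [ 0.4971 -0.435   0.016 ] 0.018
[269 144   9   9  58] [ 0.4831 -0.4354  0.016 ] 0.019
[242 149   7  16  44] [ 0.5121 -0.4122  0.0141] 0.017
[249 151  16  32 247] [ 0.4932 -0.4081  0.0214] 0.031
[236 155   4   4  13] [ 0.521  -0.4099  0.0214] 0.023
[264 156   4   7  14] [ 0.4858 -0.4181  0.0138] 0.018
[239 166   4   7  22] [ 0.5115 -0.3948  0.0143] 0.018
[270 168   4   6  13] [ 0.4728 -0.4069  0.0134] 0.015
[236 174   5   7  22] [ 0.5111 -0.3834  0.014 ] 0.018
[235 182   3   7  14] [ 0.5103 -0.3734  0.0143] 0.018
0.175 141 jaw-axis mid 0.0000 width 0.0230
0.205 411 jaw-axis mid -0.0006 width 0.0390
0.225 660 jaw-axis mid -0.0007 width 0.0353
e [ 0.00036473 -0.00067305]
False 23.8833 [ 0.4946812  -0.41034814  0.12312186] [-3.14145779e+00 -1.12514205e-04 -1.20000663e+00] 0.03590068008107715 [ 0.43910999 -0.67394977 -1.76467572]
```

View pics/w7.png

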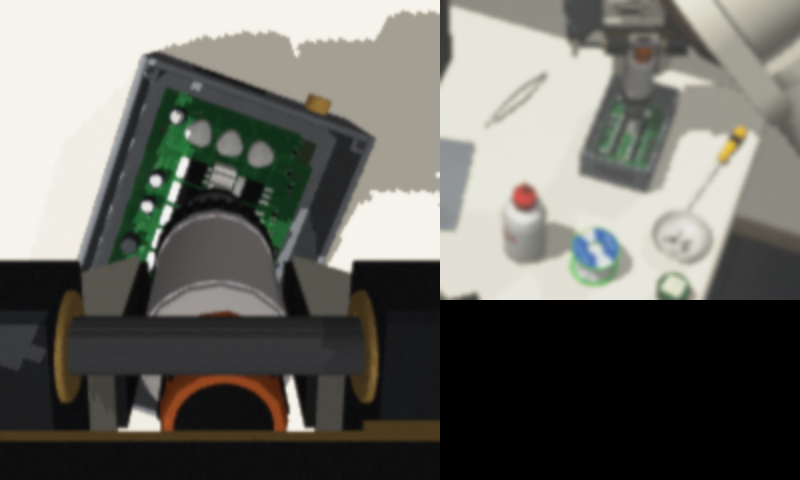

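The capacitors agree with the first look to about 0.5 mm. The arm is still, with no sign of contact, and the bottle, spool and jar are in place.

Run:
```python
from rig import *
o=get_obs();print(o["clock"],o["eef_pos"],abs(o["joint_vel"]).max());close_job()
```

```text
23.9833 [ 0.49466075 -0.41030618  0.12304979] 0.0014066932643521074
the job is handed in; nothing more can be done
```

The job is handed in at about 24 s of the 48 s allowed. `close_job` gives no verdict, so the result rests on my own checks.

**What I did:** I drew the battery out of the charger and slid it into the microscope in its holder, with almost no force on the way down. I then gripped the barrel at 35 N, lifted it straight up and carried it over the obstacles with the lens at about 0.17 m. It is now held over the header.

**Last checks:**

| Check | Result |
|---|---|
| Battery home, measured in the holder | Head top at z = 0.1455 m (0.145 m is fully home). The head still looked seated in the last picture, but I did not measure it again there. |
| Lens height | About 12 mm above the pin tips, worked out from the tool position rather than seen |
| Lens sideways | Tool within about 1 mm of the estimated header middle. The direct and case-based header estimates agreed to about 1 mm, and a second look at the board's capacitors agreed to about 0.5 mm. |
| Upright | Tool vertical to under 1 mrad. The snout and barrel centrelines agreed to 0.7 mm along the jaw direction; I did not measure tilt the other way. |
| Stillness and contact | Joint speeds about 0.001 rad/s. Wrist force shows only the carried weight, so no sign of touching the board or case. |
| Bottle, spool and jar | In place by eye in the last scene picture |

**One disagreement:** the header blob in the view just before the final descent read 2–3 mm off in y. The microscope partly hid the header in that view, and other white parts may have merged into the blob, so I did not correct for it. The offset is within the 6 mm limit.

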